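# Try the curing-box lid, free its push catch if it has caught, and hold the lid open

### The arm

A 6-joint arm with a two-finger parallel gripper is mounted at the origin on a cart in front of the work surface, level with it; the furniture and walls round the work are solid. World frame = base frame: x ahead of the robot, y to its left, z up, the work surface at z = 0. Lengths are in m, angles in rad, forces in N, time in s.
With the tool pointing down it reaches from about 0.25 to 0.8 m from the base axis. Payload 3.9 kg.
Tool frame: the origin (TCP) lies between the finger pads, 19 mm behind the fingertips; this is the grasp point; z points along the fingers, y is the line along which they close (so a half turn about z gives the same grasp; the last joint's range is limited). The gripper opens to 85 mm and grips with 20 to 120 N. Pads are 22 mm wide; open, the fingers measure 114 mm over their backs; the gripper's body (76 mm by 85 mm) begins 54 mm behind the grasp point. The pads swing forward as they close: fully open they stand 13 mm farther back than shut.
Start: joints at [1.135, 0.26, -0.138, 1.173, 0, 1.571], TCP at [0.222, 0.476, 0.25] pointing down, gripper open.
Joint ranges: [-2.78, 2.78], [-0.83, 1.72], [-1.28, 1.37], [-1.9, 2.12], [-1.57, 1.48], [-3.14, 3.14]. Speed limits (rad/s): [2.57, 2.57, 3.14, 3.14, 3.14, 3.14].

### API

Orientations are given as [roll, pitch, yaw] about the fixed x, y, z axes, in that order (R = Rz(yaw) Ry(pitch) Rx(roll)).
In Python, from plant import read_state, snapshot, job_done gives the robot as it stands.
- The arm moves only by the tool drive_tool, never from a script. Its argument "series" is one flat list of numbers, 6 for each row, row after row: the shift along the tool's x, y, z in mm, then the turn, a rotation vector about the tool's x, y, z in rad. A call has 1 to 5 rows; each row shifts and turns the commanded pose from where the row before left it, along the tool's axes as they then stand; what a row does not reach is not made up. A row lasts 1/8 s, in which the tool goes at most 62.5 mm and 10.7 degrees, less where a joint would pass 70% of its speed; a pose out of reach is approached as far as the arm can. A call with a gripper value outside its range is refused whole. "jaw" is the opening, from 0 (shut) to 1 (fully open), set as the call begins (left out, the last holds). The fingers move at their own pace and stop on an object; the grip force is fixed at half the most. Time passes only in rows, so rows that do not move let the fingers close. It gives the time, the measured TCP pose, the force, the opening and the grip force at its end, in the units of the state.
- read_state(): the state, without advancing time (a new reading comes with each control period).
- snapshot(name): name is "scene" or "top"; returns a dict with "frame" (400x640x3 uint8, red, green, blue), "range_z" (400x640 float32, m along the optical axis (not along the pixel's ray), 0 where there is no reading), "fov_y" (degrees; the focal length in pixels is half the picture's height over the tangent of half this angle, whatever the lens; pixels are square), "cx", "cy" (the principal point, pixels), "distortion" ([k1, k2, p1, p2, k3] as OpenCV has them; the pictures are not rectified), "rvec" (rotation vector, rad) and "tvec" (3), from world to camera coordinates, as OpenCV has them. Camera axes: x right, y down, z forward; pixel columns grow to the right and rows downward; lengths in m; the calibration is good to about 2 mm. A picture is of the moment at which its call begins.
- job_done(): hands the job in; it is judged then, once.
The state is a dict: "time": time; "joint_positions": joint angles; "joint_vel": joint speeds; "effort": joint torques, N m; "tool_pos": TCP position; "tcp_rot": TCP orientation; "wrist_force": force on the tool from outside, world axes, zero at the start; "torque": the same for the moment, N m; "width": opening from 0.0 (shut) to 1.0 (fully open); "grip_force": force on a finger pad.
Only numpy, scipy, OpenCV 4.12 (cv2) and the standard library are available. Lean on these libraries where they do the work, as an engineer would, in place of code of your own. Each camera call takes 0.05 s, during which the arm holds its last target. There are 200 camera calls.

### The job

The light-curing box has finished and a colleague needs both hands free to take the model out: take the box's amber-windowed lid by the middle of its steel bar and tug it. If it comes up, simply lift it; if the hidden push-push catch holds it, push the lid fully down until it stops and let it up again to free the catch, then lift. Swing the lid well open, to about 60 degrees, without letting it fall or disturbing the other things on the bench, and finish still holding it open by the middle of the bar, because it has no stay.

Things in the scene. Friction and masses are not known exactly. Their poses are not given: they have to be found in the camera images.
- curing_box: white bench light-curing box, dark display and three keys on its front, 152 deep (x) x 205 wide (y) x 70 mm high without its lid; does not move; at the left of the bench. Origin: centre of its underside, 5 mm above the bench; x points from its front (keys) to its back (hinge), y along its width, z up.
- box_lid: grey lid with amber window, 162 deep x 216 wide x 12 mm, its top 96 mm above the bench when shut. Origin: middle of the hinge line, which runs along the lid's y, 75 mm above the bench and 68 mm behind the box's centre; x from front to back, z out of its upper face. Free, it takes 2 to 3 N to lift at the bar. No stay: let go, it falls shut.
- lid_handle (a point): middle of the lid's round steel bar, 12 mm thick, parallel to the hinge, 90 mm clear between its posts. In the lid's frame it lies 115 mm in front of the hinge line, 51 mm above it and 30 mm above the lid's upper face, so fingers fit down on both sides. It turns between the fingers: the gripper can stay pointing down while the lid swings.
- lid_hinge (a joint): angle of the lid, rad: 0 = shut, resting on two sprung buffers; positive = front lifted, stop at 1.2 (69 degrees); -0.054 = pushed fully down (6 mm at the bar, 6 to 8 N against the buffers, then a hard stop). While the catch holds, the lid lifts only about 0.027 rad (3 mm at the bar) and then stays, however hard it is pulled.
- catch (a point): slot of the push-push catch in the front of the box, under the lid, unseen while shut; its state cannot be seen, only felt. Pushing a caught lid fully down, then letting it up to 0, frees it, and it stays free until the lid has been lifted and shut again. The same push catches a lid that was resting shut but uncaught; dropping it shut may too.
- handpiece: grey micromotor handpiece lying on a black rest, 26 x 205 x 26 mm, to the right of the box; origin at the centre of its underside, its length along y; leave alone
- plaster_jaw: white plaster jaw model, 75 x 67 x 32 mm, at the right of the bench; origin at the centre of its underside; leave alone
- brown_jar: brown jar with a pale cap, 58 mm across, 82 mm high, behind the handpiece; origin at the centre of its underside; leave alone
- yellow_dropper: yellow dropper bottle with a cone nozzle, 29 mm across, 66 mm high, beside the brown jar; origin at the centre of its underside; leave alone
- tape: roll of pale tape lying flat, 98 mm across, 25 mm high, at the far right; origin at the centre of its underside; leave alone

How it is judged:
By the outcome, as a careful person would: the job done as asked, in the order asked, and still so for the second after the job is handed in, while the arm keeps its last pose, push and grip.
It also fails if it takes over 34 s, if anything falls off the work surface, if the arm or the gripper's body presses on something with over 40 N, if the wrist force passes 120 N, or if a joint passes its speed limit or range.

## Working session

There is one attempt and no reset: what is moved stays moved. The work goes in short steps, Python scripts to look and compute and a tool call to move; the robot and the scene stay as the last step left them, time stands still between calls to the robot, and variables do not carry over. Pictures are saved under pics/ and viewed, at most 10 in all, crops included, and the job is handed in when it is done.

Besides the shell and the picture viewer there is one more tool, called as name(argument=value, ...) on one line, values as JSON. drive_tool: Moves the arm, as the interface text tells. Its arguments: {"type":"object","properties":{"series":{"type":"array"},"jaw":{"type":"number"}},"required":["series"]}

```bash
mkdir -p pics
cat > h.py <<'E'
import numpy as np,cv2
from plant import read_state,snapshot,job_done
def cam(s):
    f=200/np.tan(np.radians(s["fov_y"])/2)
    K=np.array([[f,0,s["cx"]],[0,f,s["cy"]],[0,0,1]])
    return K,np.array(s["distortion"],float),cv2.Rodrigues(np.array(s["rvec"],float))[0],np.array(s["tvec"],float).ravel()
def pts(s,uv,z=None):
    "world points of pixels: from the range, or on plane z"
    K,d,R,t=cam(s);uv=np.asarray(uv,float).reshape(-1,2)
    n=cv2.undistortPoints(uv.reshape(-1,1,2),K,d).reshape(-1,2)
    r=np.c_[n,np.ones(len(n))]
    if z is None:
        r=r*s["range_z"][uv[:,1].astype(int),uv[:,0].astype(int)][:,None]
        return (r-t)@R
    w=r@R;c=-R.T@t
    return c+w*((z-c[2])/w[:,2])[:,None]
E
python3 - <<'E'
from h import *
print(read_state())
for n in("scene","top"):
    s=snapshot(n);cv2.imwrite(f"pics/{n}0.png",s["frame"][:,:,::-1]);K,d,R,t=cam(s);print(n,K[0,0],d,-R.T@t)
    np.save(f"{n}.npy",s,allow_pickle=True)
E
```

```text
{'time': 0.0, 'joint_positions': array([ 1.13501440e+00,  2.60661597e-01, -1.39357479e-01,  1.17269253e+00,
        3.71975713e-06,  1.57082186e+00]), 'joint_vel': array([ 0.00044042,  0.0005931 ,  0.00082541, -0.00125604,  0.0012228 ,
       -0.00064924]), 'effort': array([-1.37257419e-03, -4.05674779e+01,  2.53923565e+01,  1.85771124e-02,
        2.39847013e-04, -1.19339947e-05]), 'tool_pos': array([0.22134351, 0.47535823, 0.249181  ]), 'tcp_rot': array([-3.13967738e+00, -3.67084286e-06,  2.70578518e+00]), 'wrist_force': array([ 0.49854795,  0.17259635, -0.14722474]), 'torque': array([-0.00654336,  0.04186737,  0.01407046]), 'grip_force': 0.0, 'width': 0.9999340652828951}
scene 422.46447057590615 [-0.05713642  0.          0.          0.          0.        ] [0.87759856 0.88377385 0.86926029]
top 396.91761861124604 [0.01126645 0.         0.         0.         0.        ] [0.43599221 0.10328418 1.18920123]
```

View pics/scene0.png

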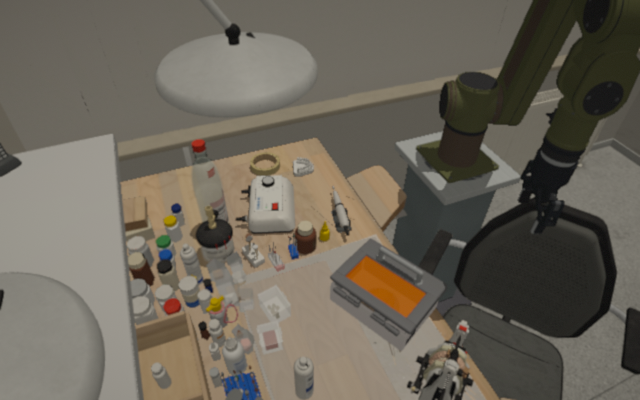

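View pics/top0.png

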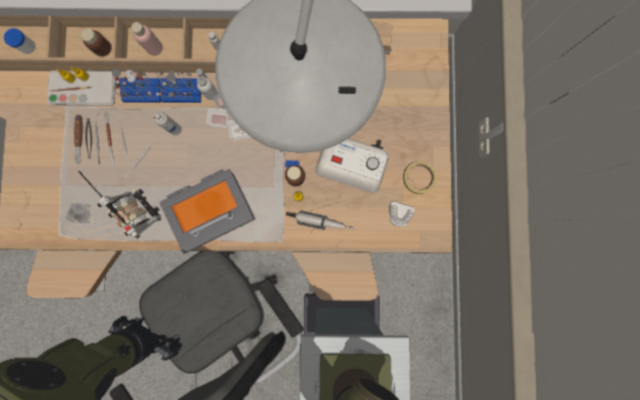

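The lid's amber window is at about (380,285) in the scene view and (205,207) in the top view. Its bar is on the robot side, at about (400,262) and (215,222).

Run:
```python
from h import *
c=[]
for n,b in(("scene",(320,230,450,345)),("top",(150,160,265,255))):
    s=np.load(n+".npy",allow_pickle=True).item();f=s["frame"]
    hsv=cv2.cvtColor(f,cv2.COLOR_RGB2HSV)
    m=cv2.inRange(hsv,(5,170,120),(22,255,255));m[:, :b[0]]=0;m[:,b[2]:]=0;m[:b[1]]=0;m[b[3]:]=0
    cs,_=cv2.findContours(m,cv2.RETR_EXTERNAL,cv2.CHAIN_APPROX_NONE);k=max(cs,key=cv2.contourArea).reshape(-1,2)
    w=pts(s,k,0.095)[:,:2];r=cv2.minAreaRect((w*1000).astype(np.float32));print(n,"window",r)
    yy,xx=np.mgrid[b[1]:b[3],b[0]:b[2]];uv=np.c_[xx.ravel(),yy.ravel()]
    uv=uv[s["range_z"][uv[:,1],uv[:,0]]>0];p=pts(s,uv)
    for lo,hi in((.085,.108),(.112,.14)):
        q=p[(p[:,2]>lo)&(p[:,2]<hi)];print(n,lo,len(q),q.mean(0) if len(q) else'',cv2.minAreaRect((q[:,:2]*1000).astype(np.float32)) if len(q)>3 else '', np.median(q[:,2]) if len(q) else '')
    x0,y0,x1,y1=b;c.append(cv2.resize(f[y0:y1,x0:x1,::-1],(400,400*(y1-y0)//(x1-x0)),interpolation=cv2.INTER_CUBIC)[:330])
h=max(i.shape[0] for i in c);cv2.imwrite("pics/crop.png",np.hstack([np.pad(i,((0,h-i.shape[0]),(0,0),(0,0))) for i in c]))
```

```text
scene window ((521.6907958984375, 426.6791687011719), (78.6358871459961, 162.19805908203125), 26.976764678955078)
scene 0.085 5433 [0.51495152 0.43193076 0.09355937] ((495.4476318359375, 453.903564453125), (166.4191131591797, 289.03424072265625), 27.068477630615234) 0.09370441165697137
scene 0.112 297 [0.47332512 0.40524002 0.12771144] ((473.5683288574219, 402.68145751953125), (13.252645492553711, 113.82360076904297), 26.728755950927734) 0.12909155696125402
top window ((521.0802612304688, 424.2025146484375), (78.48487091064453, 160.38818359375), 26.487260818481445)
top 0.085 4309 [0.51146867 0.41817968 0.09386707] ((512.5214233398438, 419.75494384765625), (164.87451171875, 218.08348083496094), 26.711593627929688) 0.09396601542340058
top 0.112 196 [0.47351952 0.39705902 0.12977981] ((473.13671875, 398.3988952636719), (12.73786735534668, 115.6375503540039), 26.22309112548828) 0.13007742993329136
```

View pics/crop.png

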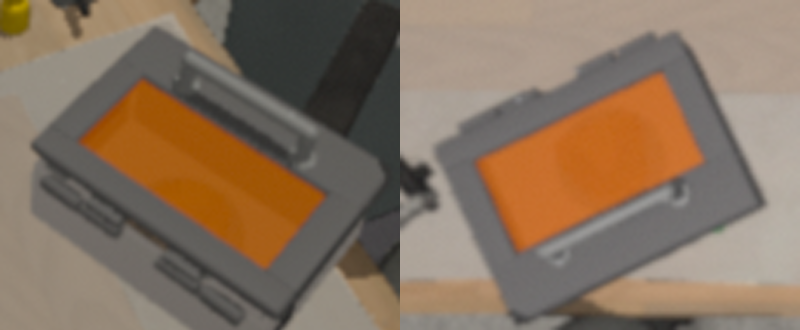

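The bar's centre measures about (0.473, 0.400, 0.126) and the lid's yaw about 26.6°. The 113 mm bar span, the 162x218 mm lid and the ~0.130 m top height all fit the given sizes. I'll move above it.

drive_tool(series=[-52, 7.6, 10, 0, 0, 0, -52, 7.6, 10, 0, 0, 0, -52, 7.6, 10, 0, 0, 0, -52, 7.6, 10, 0, 0, 0, -52, 7.6, 10, 0, 0, 0], jaw=0.6)

```text
time: 0.72
tool_pos: [0.4747, 0.3998, 0.1991]
tcp_rot: [-3.141, -0.001, 2.706]
wrist_force: [-0.6, 0.8, -0.2]
width: 0.603
grip_force: 0.0
```

drive_tool(series=[0, 0, 0, 0, 0, 0.167, 0, 0, 0, 0, 0, 0.167, 0, 0, 0, 0, 0, 0.167, 0, 0, 0, 0, 0, 0.167, 0, 0, 0, 0, 0, 0])

```text
time: 1.35
tool_pos: [0.4731, 0.4004, 0.1995]
tcp_rot: [-3.14, 0.0, 2.04]
wrist_force: [-0.5, -0.7, 0.4]
width: 0.596
grip_force: 0.0
```

Run:
```python
from h import *
from scipy.spatial.transform import Rotation as Ro
st=read_state();R=Ro.from_euler('xyz',st["tcp_rot"]).as_matrix()
print(st["tool_pos"],st["tcp_rot"],st["wrist_force"],st["joint_positions"])
print("tool shift to bar mm",R.T@(np.array([.473,.400,.127])-st["tool_pos"])*1e3,"y axis deg",np.degrees(np.arctan2(R[1,1],R[0,1])))
```

```text
[0.47309925 0.4003596  0.1994533 ] [-3.14045128e+00  2.65914414e-04  2.03971099e+00] [-0.51354023 -0.7445871   0.44176486] [7.02309603e-01 4.46338944e-01 1.10093192e-02 1.13663863e+00
 5.27383473e-06 1.80419141e+00]
tool shift to bar mm [-0.25666331 -0.16835398 72.4536099 ] y axis deg 26.866813794417016
```

drive_tool(series=[0, 0, 20, 0, 0, 0, 0, 0, 20, 0, 0, 0, 0, 0, 20, 0, 0, 0, 0, 0, 12, 0, 0, 0, 0, 0, 0, 0, 0, 0])

```text
time: 1.98
tool_pos: [0.4727, 0.4001, 0.127]
tcp_rot: [-3.139, 0.001, 2.039]
wrist_force: [-0.2, 0.2, 0.3]
width: 0.6
grip_force: 0.0
```

drive_tool(series=[0, 0, 0, 0, 0, 0, 0, 0, 0, 0, 0, 0, 0, 0, 0, 0, 0, 0, 0, 0, 0, 0, 0, 0, 0, 0, 0, 0, 0, 0], jaw=0)

```text
time: 2.6
tool_pos: [0.4724, 0.4003, 0.1283]
tcp_rot: [-3.14, -0.0, 2.038]
wrist_force: [-3.8, -2.5, 5.2]
width: 0.111
grip_force: 58.6
```

Run:
```python
from h import *
s=snapshot("scene");cv2.imwrite("pics/grip.png",cv2.resize(s["frame"][180:360,300:500,::-1],(600,540)));print(read_state())
```

```text
{'time': 2.65, 'joint_positions': array([ 7.02603555e-01,  4.90266186e-01, -1.09251573e-01,  9.72618857e-01,
        7.18629482e-04,  1.80610634e+00]), 'joint_vel': array([-0.00117872,  0.00132297,  0.00054187, -0.00114292,  0.00011358,
        0.00134319]), 'effort': array([-1.14674829e+00, -4.88501787e+01,  2.49004501e+01, -2.08840258e+00,
       -5.49214594e-01,  7.18324824e-03]), 'tool_pos': array([0.47244409, 0.40032557, 0.12829594]), 'tcp_rot': array([-3.14012176e+00, -3.86344068e-04,  2.03808911e+00]), 'wrist_force': array([-5.31711982, -2.12795946,  5.07176672]), 'torque': array([-0.38805403,  0.9445813 ,  0.05298588]), 'grip_force': 58.59542727470398, 'width': 0.11145729547686388}
```

View pics/grip.png

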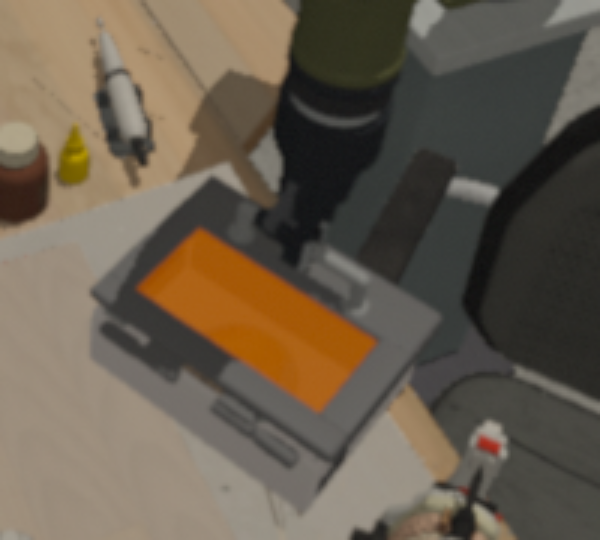

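The fingers hold the bar at its middle (crop about 300,245). Now the tug.

drive_tool(series=[0, 0, -2, 0, 0, 0, 0, 0, -2, 0, 0, 0, 0, 0, -2, 0, 0, 0, 0, 0, 0, 0, 0, 0])

```text
time: 3.15
tool_pos: [0.4742, 0.4012, 0.1331]
tcp_rot: [3.141, -0.0, 2.038]
wrist_force: [3.0, 3.8, -10.2]
width: 0.118
grip_force: 58.7
```

drive_tool(series=[0, 0, 0, 0, 0, 0, 0, 0, 0, 0, 0, 0])

```text
time: 3.4
tool_pos: [0.4742, 0.4012, 0.1332]
tcp_rot: [3.14, -0.0, 2.038]
wrist_force: [4.6, 4.7, -11.2]
width: 0.114
grip_force: 58.6
```

drive_tool(series=[0, 0, -2, 0, 0, 0, 0, 0, -2, 0, 0, 0, 0, 0, 0, 0, 0, 0])

```text
time: 3.78
tool_pos: [0.4746, 0.4014, 0.1343]
tcp_rot: [3.141, 0.0, 2.038]
wrist_force: [8.4, 8.6, -26.4]
width: 0.115
grip_force: 58.6
```

It's caught: 26 N and no further rise. I'll push it fully down along the arc.

drive_tool(series=[0, 0, 5, 0, 0, 0, 0, 0, 5, 0, 0, 0, 0, -1.5, 4, 0, 0, 0, 0, -1.5, 3, 0, 0, 0, 0, 0, 0, 0, 0, 0])

```text
time: 4.4
tool_pos: [0.4707, 0.3994, 0.1236]
tcp_rot: [3.139, -0.001, 2.038]
wrist_force: [-3.7, -1.1, 9.2]
width: 0.112
grip_force: 62.4
```

drive_tool(series=[0, -0.5, 2, 0, 0, 0, 0, 0, 0, 0, 0, 0])

```text
time: 4.65
tool_pos: [0.4705, 0.3994, 0.1229]
tcp_rot: [3.138, -0.001, 2.038]
wrist_force: [-5.0, -2.2, 13.0]
width: 0.118
grip_force: 62.8
```

drive_tool(series=[0, 0, 2, 0, 0, 0, 0, 0, 2, 0, 0, 0, 0, 0, 0, 0, 0, 0])

```text
time: 5.03
tool_pos: [0.4705, 0.3994, 0.1225]
tcp_rot: [3.136, -0.001, 2.038]
wrist_force: [-9.8, -6.5, 32.6]
width: 0.112
grip_force: 65.0
```

drive_tool(series=[0, 0.5, -4, 0, 0, 0, 0, 1.5, -4, 0, 0, 0, 0, 1.5, -4, 0, 0, 0, 0, 0, 0, 0, 0, 0, 0, 0, 0, 0, 0, 0])

```text
time: 5.65
tool_pos: [0.4723, 0.4002, 0.1279]
tcp_rot: [-3.14, -0.0, 2.038]
wrist_force: [-6.3, -0.4, 4.4]
width: 0.115
grip_force: 62.1
```

drive_tool(series=[0, 1, -2, 0, 0, 0, 0, 1, -2, 0, 0, 0, 0, 0, 0, 0, 0, 0])

```text
time: 6.02
tool_pos: [0.4733, 0.4007, 0.1305]
tcp_rot: [-3.138, -0.0, 2.038]
wrist_force: [-4.8, -0.3, 0.7]
width: 0.117
grip_force: 61.6
```

drive_tool(series=[0, 1, -2, 0, 0, 0, 0, 1, -2, 0, 0, 0, 0, 1, -2, 0, 0, 0, 0, 0, 0, 0, 0, 0])

```text
time: 6.52
tool_pos: [0.4755, 0.4018, 0.1358]
tcp_rot: [-3.136, -0.0, 2.038]
wrist_force: [-4.7, -0.5, -2.2]
width: 0.116
grip_force: 61.3
```

It's free: it is above the catch limit at 2 N. Now I'll swing it along the arc.

drive_tool(series=[0, 4.2, -7, 0, 0, 0, 0, 4.3, -7, 0, 0, 0, 0, 5.1, -6.4, 0, 0, 0, 0, 5.2, -6.4, 0, 0, 0])

```text
time: 7.02
tool_pos: [0.4914, 0.4099, 0.1631]
tcp_rot: [-3.134, -0.0, 2.038]
wrist_force: [-8.1, -2.1, 1.4]
width: 0.111
grip_force: 59.6
```

drive_tool(series=[0, 5.9, -5.7, 0, 0, 0, 0, 5.9, -5.7, 0, 0, 0, 0, 0, 0, -0.075, 0, 0, 0, 0, 0, -0.075, 0, 0])

```text
time: 7.52
tool_pos: [0.5005, 0.4144, 0.1754]
tcp_rot: [2.999, -0.001, 2.039]
wrist_force: [-13.9, -5.2, 9.8]
width: 0.113
grip_force: 58.8
```

Run:
```python
from h import *
s=read_state();p=s["tool_pos"]; h=np.array([.4724,.4000])+.115*np.array([.893,.45])
d=h-p[:2]; print(p,s["tcp_rot"],s["wrist_force"],"h",d@[.893,.45],"side",d@[-.45,.893],"v",p[2]-.0775)
```

```text
[0.50050962 0.4144451  0.17538241] [ 2.99886545e+00 -6.05347218e-04  2.03885415e+00] [-13.94922157  -5.2307312    9.75555327] h 0.08339195060832154 side -0.0002501421828236816 v 0.097882409693289
```

drive_tool(series=[0, -1.5, -2.6, 0, 0, 0, 0, 7.3, -3.8, 0, 0, 0, 0, 7.3, -3.8, 0, 0, 0, 0, 0, 0, 0, 0, 0])

```text
time: 8.02
tool_pos: [0.5153, 0.4219, 0.1889]
tcp_rot: [2.993, -0.001, 2.038]
wrist_force: [-8.7, -1.9, 5.9]
width: 0.113
grip_force: 61.2
```

drive_tool(series=[0, 7.7, -2.8, 0, 0, 0, 0, 7.7, -2.8, 0, 0, 0, 0, 0, 0, -0.075, 0, 0, 0, 0, 0, -0.075, 0, 0])

```text
time: 8.52
tool_pos: [0.5295, 0.4291, 0.1978]
tcp_rot: [2.837, -0.001, 2.038]
wrist_force: [-8.3, -2.5, 3.8]
width: 0.108
grip_force: 60.7
```

drive_tool(series=[0, 8, -1.2, 0, 0, 0, 0, 8.2, -0.8, 0, 0, 0, 0, 8.2, 0.3, 0, 0, 0, 0, 8.2, 0.6, 0, 0, 0, 0, 0, 0, 0, 0, 0])

```text
time: 9.15
tool_pos: [0.5575, 0.4433, 0.2081]
tcp_rot: [2.838, -0.001, 2.038]
wrist_force: [-5.1, -1.2, 6.9]
width: 0.113
grip_force: 59.4
```

drive_tool(series=[0, 4, 0.7, 0, 0, 0, 0, 4, 0.7, 0, 0, 0, 0, 0, 0, 0, 0, 0, 0, 0, 0, 0, 0, 0])

```text
time: 9.65
tool_pos: [0.5643, 0.4467, 0.2083]
tcp_rot: [2.838, -0.0, 2.038]
wrist_force: [-2.7, -0.2, 5.3]
width: 0.113
grip_force: 60.8
```

Run:
```python
from h import *
s=read_state();p=s["tool_pos"]; h=np.array([.4724,.4000])+.115*np.array([.893,.45])
d=h-p[:2];a,v=d@[.893,.45],p[2]-.0775; print(p,s["tcp_rot"],s["wrist_force"],s["torque"],a,v,"theta",np.degrees(np.arctan2(v,a))-23.9,s["joint_positions"])
ims=[]
for n,b in(("scene",(300,140,500,340)),("top",(130,130,330,330))):
    f=snapshot(n)["frame"];ims.append(cv2.resize(f[b[1]:b[3],b[0]:b[2],::-1],(400,400)))
cv2.imwrite("pics/open.png",np.hstack(ims))
```

```text
[0.56433273 0.44670221 0.20834137] [ 2.83812754e+00 -4.27403117e-04  2.03764511e+00] [-2.65845669 -0.23536346  5.27734681] [0.00118709 0.72540292 0.14953502] 0.011882216266430405 0.13084136582268424 theta 60.9109797955332 [ 0.69812247  0.41129148 -0.07346964  0.79009108 -0.06815251  1.7919726 ]
```

View pics/open.png

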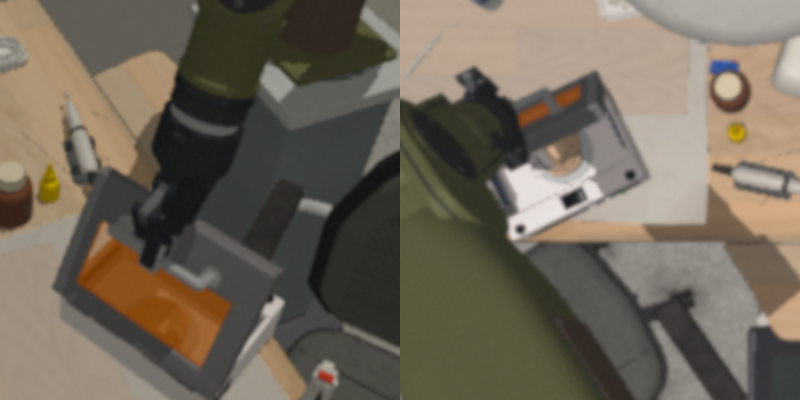

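The lid is open at about 60°, with the fingers still on the bar between its posts (scene crop about 155,250). The box interior shows in the top view and the handpiece and bottles look untouched. One short hold to check it's steady, then I'll hand in.

drive_tool(series=[0, 0, 0, 0, 0, 0, 0, 0, 0, 0, 0, 0, 0, 0, 0, 0, 0, 0, 0, 0, 0, 0, 0, 0, 0, 0, 0, 0, 0, 0])

```text
time: 10.38
tool_pos: [0.5642, 0.4466, 0.2083]
tcp_rot: [2.838, -0.0, 2.038]
wrist_force: [-3.8, -0.2, 5.0]
width: 0.114
grip_force: 60.8
```

```bash
python3 -c "
from h import *
s=read_state();print(s['tool_pos'],s['wrist_force'],s['grip_force'])
if s['grip_force']>40 and abs(s['tool_pos'][2]-.2083)<.002: print(job_done())"
```

```text
[0.5642346  0.44663355 0.20834132] [-3.80446242 -0.16573198  5.04933044] 60.83751082420349
the job is handed in; nothing more can be done
None
```

The catch was holding the lid, so I pushed it fully down, let it up to free it, and swung the lid to about 60° (worked out from the arm's position); I handed the job in at about 10.4 s, with the gripper still holding the lid open by the middle of the bar.

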